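# Seat the burner cap of the table hob and test its spark

### The arm

A 6-joint arm with a two-finger parallel gripper is mounted at the origin on a cart in front of the work surface, level with it; the furniture and walls round the work are solid. World frame = base frame: x ahead of the robot, y to its left, z up, the work surface at z = 0. Lengths are in m, angles in degrees, forces in N, time in s.
With the tool pointing down it reaches from about 0.15 to 0.775 m from the base axis. Payload 6.1 kg.
Tool frame: the origin (TCP) lies on the centre line of the jaws, within the pads' length; the fingertips stand 8 mm ahead of it and the grasp point (between the pads) lies 11 mm behind it; z points along the fingers, y is the line along which they close (so a half turn about z gives the same grasp; the last joint's range is limited). The gripper opens to 85 mm and grips with 20 to 120 N. Pads are 22 mm wide; open, the fingers measure 114 mm over their backs; the gripper's body (76 mm by 85 mm) begins 54 mm behind the grasp point. The pads swing forward as they close: fully open they stand 13 mm farther back than shut.
Start: joints at [71.677, 7.208, -2.269, 80.523, 0, 90], TCP at [0.165, 0.498, 0.213] pointing down, gripper open.
Joint ranges: [-155.77, 155.77], [-54.66, 111.73], [-72.52, 77.12], [-102.08, 115.82], [-83.92, 84.16], [-180, 180]. Speed limits (degrees/s): [136.94, 136.94, 172.46, 180, 180, 180].

### API

Orientations are given as [roll, pitch, yaw] about the fixed x, y, z axes, in that order (R = Rz(yaw) Ry(pitch) Rx(roll)).
In Python, from rig import manip gives the robot as it stands.
- The arm moves only by the tool carry_out, never from a script. Its argument "moves" is a list of rows, each a list of 3 entries, a list of its own where there are three numbers: the shift along the tool's x, y, z in m, then the turn, a rotation vector about the tool's x, y, z in rad, then the gripper command: -1 is shut, 1 is fully open, values between are in proportion. A call has exactly 10 rows; each row is the pose to reach, as a shift and turn from the pose commanded when the call began, along the tool's axes at that moment; what a row does not reach only later rows make up. A row lasts 1/8 s, in which the tool goes at most 62.5 mm and 10.7 degrees, less where a joint would pass 70% of its speed; a pose out of reach is approached as far as the arm can. A call with a gripper value outside its range is refused whole. The fingers move at their own pace and stop on an object; "grip_force" is the grip in N (left out, the last holds). Time passes only in rows, so rows that repeat a pose let the fingers close, or fill a call up. It gives the time, the measured TCP pose, the force, the opening and the grip force at its end, in the units of the state.
- manip.get_state(): the state, without advancing time (a new reading comes with each control period).
- manip.grab_frame(name): name is "scene" or "top"; returns a dict with "image" (480x640x3 uint8, red, green, blue), "mtx" (3x3 intrinsics, pixels), "origin" and "attitude" of the camera in the world. Camera axes: x right, y up, looking along -z (the intrinsics and any distortion apply to the point x, -y, -z); pixel columns grow to the right and rows downward; lengths in m; the calibration is good to about 2 mm. A picture is of the moment at which its call begins. There is no depth.
- manip.close_job(): hands the job in; it is judged then, once.
Trained networks look in the newest picture that a camera, given by its name, has taken for a name from the list of things; names that differ only in an ending like _2 or _b are one class to them, and where a whole thing is asked for, a point or a joint stands for the part that bears it (a point fixed in the world has none). Each returns a list of dicts, best first, with "score" (0 to 1); they miss things now and then, are a little off and sometimes report something else, mostly with a low value. They report only what shows in the picture. A call takes as long as a camera call. They do not tell look-alikes from the thing itself.
- manip.outline_of(label, camera): "pixels" (480x640 bool, what is visible of it) and "extent" ([left, top, right, bottom] in pixels, round what is visible of it).
The state is a dict: "time_s": time; "joint_pos": joint angles; "joint_velocities": joint speeds; "joint_torque": joint torques, N m; "eef_pos": TCP position; "orientation": TCP orientation; "ft_force": force on the tool from outside, world axes, zero at the start; "ft_torque": the same for the moment, N m; "opening": finger opening in m; "grip_force": force on a finger pad.
Only numpy, scipy, OpenCV 4.12 (cv2) and the standard library are available. Lean on these libraries where they do the work, as an engineer would, in place of code of your own. Each camera call takes 0.05 s, during which the arm holds its last target. There are 200 camera calls.

### The job

The black burner cap on the steel table hob was put back turned the wrong way and sits crooked on the white spark electrode. Without lifting it, turn it round with a fingertip until its notch meets the electrode and it drops flat onto the burner, press down on its middle to be sure it is home, and then push the white ignition button right in and let go to test the spark. Leave the gas knob off and everything else where it is.

Things in the scene. Friction and masses are not known exactly. Their poses are not given: they have to be found in the camera images.
- hob: Single-burner steel table hob, 180 (x) x 290 (y) x 58 mm with its feet, standing fixed on the worktop; origin at the centre of its underside on the worktop, z up, +y to its left. Its steel top is 58 mm up; the burner centre is at (0, 45) mm, a black strip with gas knob and ignition button at y = -100 mm (its right side).
- burner_cap: Loose black cast cap, 80 mm across, 7 mm thick, about 0.32 kg, one rim notch 12 mm wide, 9 mm deep. Origin: centre of its flat underside; z up, x towards the notch. On top a round boss, 22 mm across, and from it three radial ribs, 7 mm wide, out to 33 mm from the centre, at 60, 180 and 300 degrees from the notch; their flat tops are 15 mm above the origin.
- cap_notch (a point): Middle of the cap's notch, level with the top face (7 mm above the cap's origin), 36 mm from its centre. It starts 40 degrees or more from the electrode: the cap then rides on the electrode tip, tilted 3.5 degrees. A sideways push of 1 to 2 N on a rib turns it; within 4 degrees of the electrode it drops 2 to 4 mm, lies flat and is blocked; pushed on with over 4 N it can tip out again.
- burner_seat (a point): Centre of the burner crown's aluminium rim (61 mm across, 84 mm above the worktop): the cap's origin lies here when the cap is home. The crown's bore is 47 mm; a 44 mm plug under the cap reaches 5 mm into it, so the cap stays centred within 2 mm.
- electrode_tip (a point): Top of the upright white ceramic spark electrode, a fixed pin 6.4 mm in diameter, 37 mm from the burner centre on the front right side of the burner; its tip stands 4 mm above the crown's rim. A wider white ceramic bush round its foot shows just outside the cap's edge.
- igniter (a joint): White spring push button for the ignition, 24 mm across, moves straight down 6 mm; value in m, 0 released, 0.006 right in, which takes 5 N. It springs back.
- igniter_top (a point): Centre of the top face of the ignition button, 18 mm above the hob's top, on the right side of the hob in front of the gas knob; it moves with the button.
- gas_knob (a joint): Black gas knob, 38 mm across and 44 mm high, on the right rear of the hob, 67 mm behind the ignition button; value in rad, 0 is off, turns easily clockwise up to 1.6. To be left alone.
- pan_support: Black cast pan support, 140 mm square, 41 mm high, lifted off the hob and standing loose on its four feet behind it. Origin at the centre of its underside. Bystander.
- mug: Big cream mug, 107 mm high, 100 mm across, on the worktop at the front left, left of the teaspoon. Origin under its centre. Bystander, does not move.
- teaspoon: Teaspoon with red handle, 132 mm, lying on the worktop left of the hob. Origin under its middle. Bystander, does not move.
- fish_tin: Flat white fish tin with blue-green lid, 63 x 105 x 26 mm, right of the hob. Origin under its centre. Bystander.
Mind the look-alikes: they are no part of the job. There is more than one size of the burner_cap; the job needs the larger.

How it is judged:
By the outcome, as a careful person would: the job done as asked, in the order asked, and still so for the second after the job is handed in, with the robot touching nothing.
It also fails if it takes over 64 s, if anything falls off the work surface, if the arm or the gripper's body presses on something with over 40 N, if the wrist force passes 120 N, or if a joint passes its speed limit or range.

## Working session

There is one attempt and no reset: what is moved stays moved. The work goes in short steps, Python scripts to look and compute and a tool call to move; the robot and the scene stay as the last step left them, time stands still between calls to the robot, and variables do not carry over. Pictures are saved under pics/ and viewed, at most 10 in all, crops included, and the job is handed in when it is done.

Besides the shell and the picture viewer there is one more tool, called after ">>>" by a JSON object that holds its "fn" and its "kwargs". carry_out: Moves the arm, as the interface text tells. Its arguments: {"type":"object","properties":{"moves":{"type":"array"},"grip_force":{"type":"number"}},"required":["moves"]}

```bash
mkdir -p pics; cat > h.py <<'E'
import numpy as np, cv2
from rig import manip
def grab(n):
    return manip.grab_frame(n)
def att(f):
    from scipy.spatial.transform import Rotation as R
    a=np.array(f['attitude'],float)
    if a.shape==(3,3): return a
    if a.size==4: raise Exception('quat')
    return R.from_euler('xyz',a,degrees=True).as_matrix()
def pix2plane(f,uv,z):
    K=np.array(f['mtx']);d=np.linalg.inv(K)@[uv[0],uv[1],1.]
    d=att(f)@(d*[1,-1,-1]);o=np.array(f['origin'])
    return o+d*(z-o[2])/d[2]
def proj(f,p):
    c=att(f).T@(np.array(p)-np.array(f['origin']));c=c*[1,-1,-1]
    u=np.array(f['mtx'])@c;return u[:2]/u[2]
E
python3 - <<'E'
from h import *
for n in('scene','top'):
    f=grab(n);cv2.imwrite(f'pics/{n}0.png',f['image'][:,:,::-1]);print({k:v for k,v in f.items() if k!='image'})
    for l in('burner_cap','hob','igniter','gas_knob','electrode_tip','cap_notch'):
        for r in manip.outline_of(l,n)[:3]:print(n,l,r['score'],r['extent'])
print(manip.get_state())
E
```

```text
{'mtx': array([[473.4501423 ,   0.        , 317.64409158],
       [  0.        , 473.4501423 , 241.87655192],
       [  0.        ,   0.        ,   1.        ]]), 'origin': array([0.15434631, 0.99134891, 0.53167854]), 'attitude': array([  65.11696717,   -0.52713485, -154.85288813])}
scene burner_cap 0.83 [345.8, 224.9, 376.4, 243.7]
scene burner_cap 0.6 [294.1, 286.6, 324.8, 301.5]
scene hob 0.57 [308.2, 207.5, 417.2, 292.2]
scene gas_knob 0.65 [359.4, 201.6, 372.3, 220.6]
scene electrode_tip 0.68 [304.3, 203.5, 423.6, 289.3]
scene cap_notch 0.65 [295.5, 285.3, 323.7, 301.4]
scene cap_notch 0.61 [346.0, 222.9, 380.2, 244.3]
{'mtx': array([[536.90961925,   0.        , 314.50298936],
       [  0.        , 536.90961925, 235.24266475],
       [  0.        ,   0.        ,   1.        ]]), 'origin': array([0.38423844, 0.00874902, 1.39924376]), 'attitude': array([  7.73994088,   3.01651781, -90.74447812])}
top burner_cap 0.87 [314.5, 253.1, 343.3, 283.3]
top burner_cap 0.8 [252.9, 241.0, 276.0, 264.4]
top burner_cap 0.45 [224.7, 274.4, 241.2, 325.6]
top hob 0.84 [287.2, 221.7, 409.5, 308.3]
[... 278 characters left out ...]
64.8]
{'time_s': 0.7, 'joint_pos': array([ 7.16776684e+01,  7.20589485e+00, -2.27087034e+00,  8.05229352e+01,
       -1.04817169e-03,  9.00020305e+01]), 'joint_velocities': array([-0.10751505, -0.12780823, -0.10708515,  0.04117725, -0.04172658,
        0.03771011]), 'joint_torque': array([ 1.01175639e-03, -4.35554087e+01,  3.53026915e+01,  4.63308061e-04,
        6.30527575e-05,  1.11218989e-05]), 'eef_pos': array([0.16503647, 0.49835425, 0.21309641]), 'orientation': array([1.79999700e+02, 1.04816107e-03, 1.61675638e+02]), 'ft_force': array([-0.3871625 , -0.51886921,  0.21238219]), 'ft_torque': array([-0.05593839,  0.00285275, -0.03213587]), 'grip_force': 0.0, 'opening': 0.08538508400138563}
```

View pics/scene0.png

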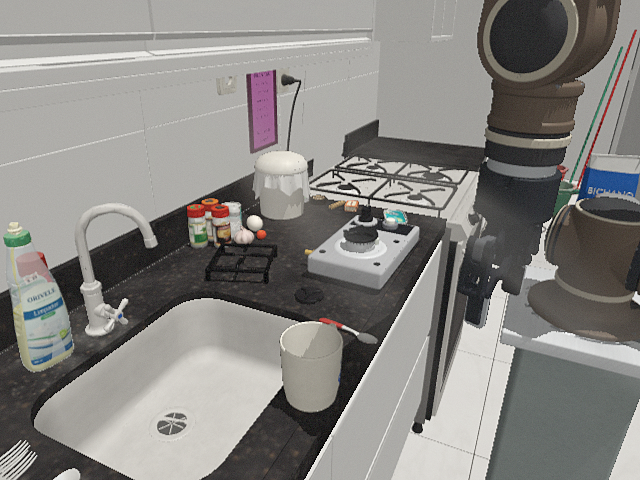

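View pics/top0.png

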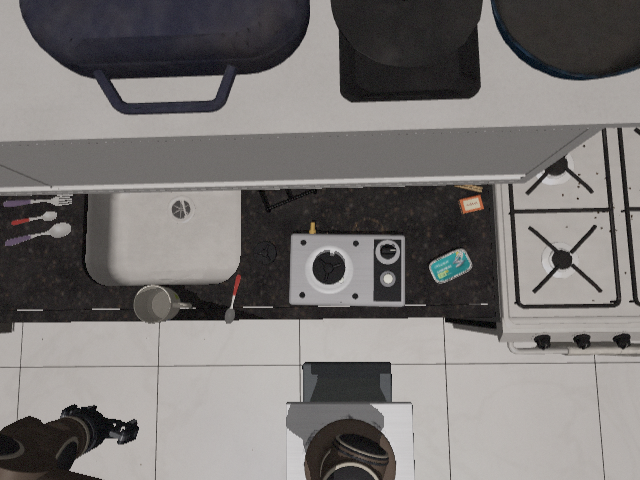

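The top picture shows two caps: one on the burner at (329,267) and a smaller one lying on the worktop at (265,252). The hob's cap (about 30 px across, against 23) is the larger and sits on the burner, so it is the one meant. The button is at (388,279) and the knob at (388,251). I'll confirm with an enlarged crop.

```bash
cat > m.py <<'E'
from h import *
import sys
def fit():
    f=grab('top')
    return f
f=grab('top');g=grab('scene')
def crop(im,x,y,w,h,s):
    return cv2.resize(im[y:y+h,x:x+w,::-1],(w*s,h*s),interpolation=cv2.INTER_CUBIC)
a=crop(f['image'],302,240,50,50,8)
b=crop(g['image'],336,215,50,50,8)
c=crop(f['image'],245,215,200,50,4)
out=np.vstack([np.hstack([a,b]),c[:200]])
out=np.clip(out.astype(float)*1.0,0,255)
out=(255*(out/255)**0.5).astype(np.uint8)
cv2.imwrite('pics/crop1.png',out)
# hob outline
for l in('hob','burner_cap','igniter','gas_knob'):
    r=manip.outline_of(l,'top')[0];ys,xs=np.nonzero(r['pixels'])
    rect=cv2.minAreaRect(np.c_[xs,ys].astype(np.float32))
    z={'hob':.058,'burner_cap':.093,'igniter':.076,'gas_knob':.102}[l]
    print(l,rect,pix2plane(f,rect[0],z),[pix2plane(f,q,z)[:2].round(4) for q in cv2.boxPoints(rect)])
E
python3 m.py
```

```text
hob ((347.03662109375, 264.7048034667969), (115.54737091064453, 82.00332641601562), 1.1691392660140991) [ 0.49178751 -0.00334755  0.058     ] [array([0.3951, 0.1442]), array([0.6015, 0.1386]), array([ 0.5893, -0.1522]), array([ 0.3856, -0.1408])]
burner_cap ((328.5, 268.5), (31.0, 31.0), 90.0) [0.48050269 0.04220888 0.093     ] [array([0.5191, 0.0795]), array([0.5177, 0.0038]), array([0.4423, 0.0053]), array([0.4435, 0.0805])]Traceback (most recent call last):
  File "m.py", line 18, in <module>
    r=manip.outline_of(l,'top')[0];ys,xs=np.nonzero(r['pixels'])
      ~~~~~~~~~~~~~~~~~~~~~~~~~^^^
IndexError: list index out of range
```

View pics/crop1.png

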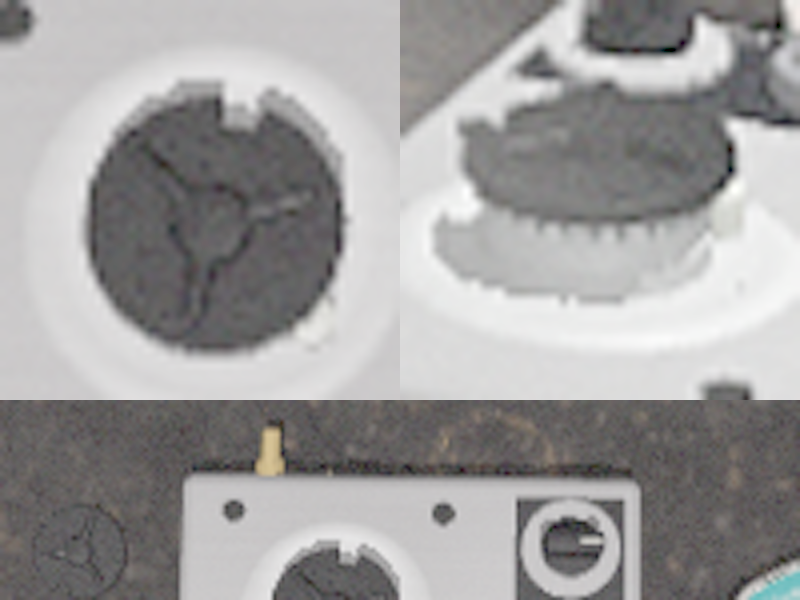

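Crops: the burner cap has its notch at (332,253.8) and centre at (328.9,267.8). The white bush shows at (341.6,280.6), and the small cap lies on the worktop, to be left alone. So the notch has to turn clockwise by roughly 120°.

```bash
python3 - <<'E'
from h import *
f=grab('top');g=grab('scene')
im=f['image'].astype(float);gray=im.mean(2)
m=(gray<75).astype(np.uint8)
n,lab,st,ce=cv2.connectedComponentsWithStats(m[240:300,300:360])
i=lab[28,29];print('cap dark',st[i],ce[i]+[300,240])
cnt,_=cv2.findContours((lab==i).astype(np.uint8),0,2);c=cv2.convexHull(max(cnt,key=cv2.contourArea))
e=cv2.fitEllipse(c);u=np.array(e[0])+[300,240];print(e,u)
for z in(.091,.093):print('cap',pix2plane(f,u,z))
C=pix2plane(f,u,.093)
for nm,p,z in(('notch',(332,253.8),.092),('bush',(341.6,280.6),.075),('button',(388.2,279.4),.076),('knob',(388,251.5),.102),):
    P=pix2plane(f,p,z);d=P-C;print(nm,P,'rel',d[:2],np.hypot(*d[:2]),np.degrees(np.arctan2(d[1],d[0])))
print('scene proj cap',proj(g,C),'button',proj(g,pix2plane(f,(388.2,279.4),.076)))
for r in manip.outline_of('hob','top')[:1]:
    b=((gray>110)&r['pixels']).astype(np.uint8);ys,xs=np.nonzero(r['pixels']);
    q=cv2.boxPoints(cv2.minAreaRect(np.c_[xs,ys].astype(np.float32)));print([pix2plane(f,k,.058)[:2] for k in q])
for r in manip.outline_of('igniter','top')[:1]:
    ys,xs=np.nonzero(r['pixels']);print('ign',xs.mean(),ys.mean(),len(xs),pix2plane(f,(xs.mean(),ys.mean()),.076))
E
```

```text
cap dark [ 13  12  32  32 801] [328.33707865 267.86641698]
((28.34127426147461, 27.620807647705078), (31.629453659057617, 32.278099060058594), 95.44844818115234) [328.34127426 267.62080765]
cap [0.48280238 0.04261179 0.091     ]
cap [0.4826517  0.04256002 0.093     ]
notch [0.51639362 0.03308505 0.092     ] rel [ 0.03374192 -0.00947497] 0.03504699936173674 -15.68511917413855
bush [0.45152943 0.01096876 0.075     ] rel [-0.03112227 -0.03159127] 0.04434640548480634 -134.57152439630093
button [ 0.45262261 -0.10289271  0.076     ] rel [-0.03002909 -0.14545274] 0.14852018361800545 -101.66497050911761
knob [ 0.51848586 -0.10232794  0.102     ] rel [ 0.03583416 -0.14488796] 0.14925350695549858 -76.10819137442405
scene proj cap [361.90075212 232.64796382] button [392.53968453 220.23541769]
[array([0.59779144, 0.14148587]), array([ 0.59162898, -0.14817885]), array([ 0.38769418, -0.1409818 ]), array([0.39144287, 0.14284197])]
ign 387.56 278.48 75 [ 0.45489242 -0.10140686  0.076     ]
```

>>> {"fn": "carry_out", "kwargs": {"moves": [[[0, 0, -0.02], [0, 0, -0.15], -1], [[0, 0, -0.02], [0, 0, -0.3], -1], [[0, 0, -0.02], [0, 0, -0.45], -1], [[0, 0, -0.02], [0, 0, -0.6], -1], [[0, 0, -0.02], [0, 0, -0.75], -1], [[0, 0, -0.02], [0, 0, -0.9], -1], [[0, 0, -0.02], [0, 0, -1.05], -1], [[0, 0, -0.02], [0, 0, -1.14], -1], [[0, 0, -0.02], [0, 0, -1.14], -1], [[0, 0, -0.02], [0, 0, -1.14], -1]]}}

```text
time_s: 2.4
eef_pos: [0.1651, 0.4984, 0.2331]
orientation: [180.0, -0.0, -133.1]
ft_force: [0.3, -0.2, 0.2]
opening: -0.0001
grip_force: 0.0
```

>>> {"fn": "carry_out", "kwargs": {"moves": [[[0.009, -0.052, 0], [0, 0, 0], -1], [[0.018, -0.104, 0], [0, 0, 0], -1], [[0.0275, -0.156, 0], [0, 0, 0], -1], [[0.0365, -0.2075, 0], [0, 0, 0], -1], [[0.0455, -0.2595, 0], [0, 0, 0], -1], [[0.055, -0.311, 0], [0, 0, 0], -1], [[0.064, -0.363, 0], [0, 0, 0], -1], [[0.073, -0.415, 0], [0, 0, 0], -1], [[0.082, -0.467, 0], [0, 0, 0], -1], [[0.0914, -0.5187, 0], [0, 0, 0], -1]]}}

```text
time_s: 3.65
eef_pos: [0.4829, 0.0761, 0.2333]
orientation: [-180.0, 0.0, -133.1]
ft_force: [0.1, 0.4, -0.5]
opening: 0.0
grip_force: 0.0
```

```bash
python3 - <<'E'
from h import *
print(manip.get_state()['joint_pos'].round(1))
E
```

```text
[  9.    3.3  -4.1  82.6   0.  -38. ]
```

>>> {"fn": "carry_out", "kwargs": {"moves": [[[0, 0, 0.02], [0, 0, 0], -1], [[0, 0, 0.04], [0, 0, 0], -1], [[0, 0, 0.06], [0, 0, 0], -1], [[0, 0, 0.08], [0, 0, 0], -1], [[0, 0, 0.095], [0, 0, 0], -1], [[0, 0, 0.105], [0, 0, 0], -1], [[0, 0, 0.112], [0, 0, 0], -1], [[0, 0, 0.118], [0, 0, 0], -1], [[0, 0, 0.121], [0, 0, 0], -1], [[0, 0, 0.121], [0, 0, 0], -1]]}}

```text
time_s: 4.9
eef_pos: [0.482, 0.0778, 0.1121]
orientation: [-180.0, 0.0, -133.0]
ft_force: [0.1, -0.1, -0.2]
opening: 0.0003
grip_force: 0.0
```

```bash
python3 - <<'E'
from h import *
g=grab('scene');f=grab('top')
def crop(im,x,y,w,h,s):
    return cv2.resize(im[y:y+h,x:x+w,::-1],(w*s,h*s),interpolation=cv2.INTER_CUBIC)
o=np.hstack([crop(g['image'],330,185,66,80,6),crop(f['image'],300,230,66,80,6)])
cv2.imwrite('pics/c2.png',(255*(o/255.)**.5).astype(np.uint8))
p=np.array(manip.get_state()['eef_pos']);print(p,proj(g,p-[0,0,.008]))
E
```

```text
[0.48221899 0.07777335 0.11239582] [356.84053915 233.70938046]
```

View pics/c2.png

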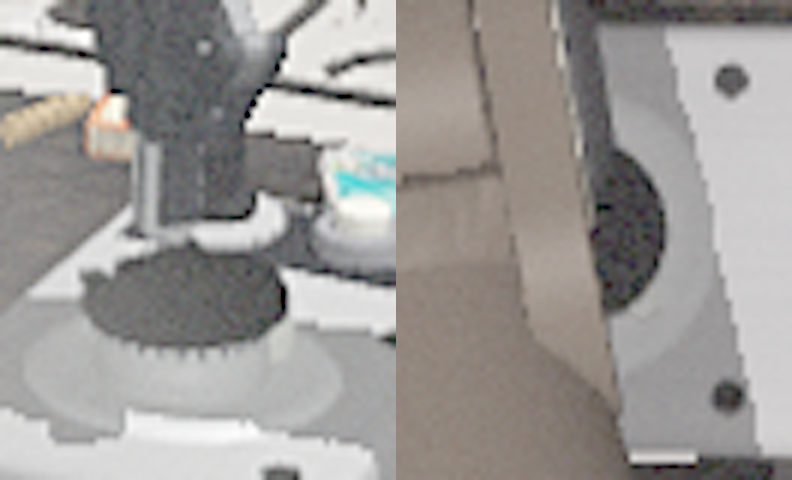

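The tip shows at about (361,223) in the scene camera, and I predicted (357,234). Before going lower, I'll check the projection against the first pictures, where the arm was in its start pose.

```bash
python3 - <<'E'
from h import *
g=grab('scene');f=grab('top')
P=np.array([.165,.498,.213])
y=161.675*np.pi/180; ty=np.array([np.sin(y),-np.cos(y),0])
for n,c in(('scene',g),('top',f)):
    print(n,[proj(c,P-[0,0,.008-.013]+s*.05*ty).round(1) for s in(-1,0,1)],proj(c,P).round(1))
a=cv2.imread('pics/scene0.png')[180:340,430:590];b=cv2.imread('pics/top0.png')[380:480,40:160]
o=np.hstack([cv2.resize(a,(480,480)),cv2.resize(b,(300,250)).__class__(0) if 0 else cv2.copyMakeBorder(cv2.resize(b,(312,260)),0,220,0,0,0)])
cv2.imwrite('pics/c3.png',(255*(o/255.)**.5).astype(np.uint8))
E
```

```text
scene [array([508.2, 308.9]), array([489.8, 326.1]), array([469. , 345.5])] [489.1 329.7]
top [array([140.4, 420.7]), array([119.1, 413.2]), array([ 98. , 405.8])] [120.1 412.8]
```

View pics/c3.png

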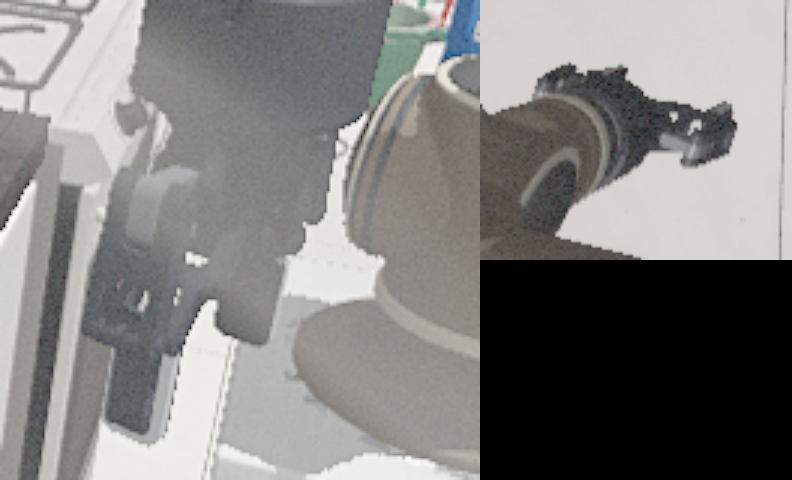

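The tip looks about 20 mm higher than the 8 mm figure implies. I'll settle it by touching the bare steel top, left of the burner, whose height (58 mm) is known.

>>> {"fn": "carry_out", "kwargs": {"moves": [[[0, 0, -0.01], [0, 0, 0], -1], [[-0.016, 0.015, -0.01], [0, 0, 0], -1], [[-0.033, 0.031, -0.01], [0, 0, 0], -1], [[-0.033, 0.031, 0.0], [0, 0, 0], -1], [[-0.033, 0.031, 0.02], [0, 0, 0], -1], [[-0.033, 0.031, 0.03], [0, 0, 0], -1], [[-0.033, 0.031, 0.036], [0, 0, 0], -1], [[-0.033, 0.031, 0.04], [0, 0, 0], -1], [[-0.033, 0.031, 0.042], [0, 0, 0], -1], [[-0.033, 0.031, 0.042], [0, 0, 0], -1]]}}

```text
time_s: 6.35
eef_pos: [0.482, 0.123, 0.0703]
orientation: [-180.0, 0.0, -133.0]
ft_force: [0.1, 0.4, -0.6]
opening: 0.0002
grip_force: 0.0
```

```bash
python3 - <<'E'
from h import *
g=grab('scene')
def crop(im,x,y,w,h,s):
    return cv2.resize(im[y:y+h,x:x+w,::-1],(w*s,h*s),interpolation=cv2.INTER_NEAREST)
o=crop(g['image'],320,185,80,75,8)
p=np.array(manip.get_state()['eef_pos'])
for dz in(.008,-.015):
    q=(proj(g,p-[0,0,dz])-[320,185])*8;print(dz,q/8+[320,185]);cv2.drawMarker(o,tuple(int(v) for v in q),(0,0,255) if dz>0 else (0,255,0),0,16,1)
cv2.imwrite('pics/c4.png',o);print(p)
E
```

```text
0.008 [348.70255515 258.77559474]
-0.015 [349.0925925  249.32059484]
[0.48203626 0.12302713 0.07035381]
```

View pics/c4.png

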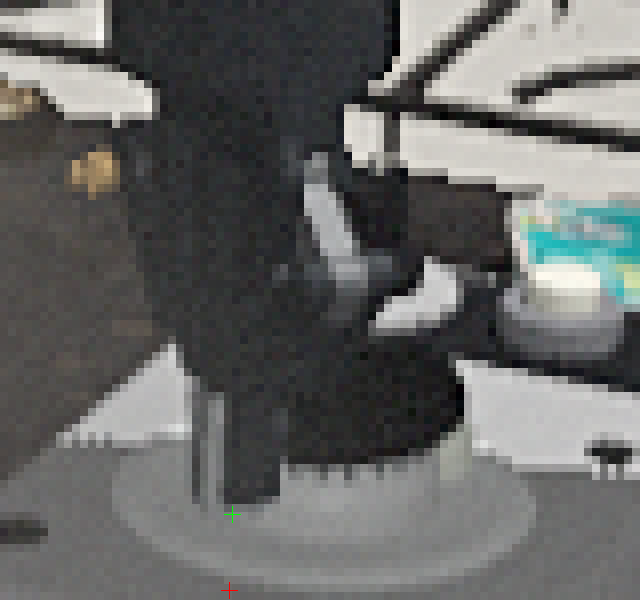

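>>> {"fn": "carry_out", "kwargs": {"moves": [[[0, 0, 0.001], [0, 0, 0], -1], [[0, 0, 0.002], [0, 0, 0], -1], [[0, 0, 0.003], [0, 0, 0], -1], [[0, 0, 0.004], [0, 0, 0], -1], [[0, 0, 0.005], [0, 0, 0], -1], [[0, 0, 0.006], [0, 0, 0], -1], [[0, 0, 0.0065], [0, 0, 0], -1], [[0, 0, 0.0065], [0, 0, 0], -1], [[0, 0, 0.0065], [0, 0, 0], -1], [[0, 0, 0.0065], [0, 0, 0], -1]]}}

```text
time_s: 7.65
eef_pos: [0.4819, 0.123, 0.0636]
orientation: [-180.0, 0.0, -133.0]
ft_force: [0.6, -1.0, -0.5]
opening: 0.0003
grip_force: 0.0
```

No contact at a nominal tip height of 55.6 mm, so the tip is indeed higher. I'll go on down.

>>> {"fn": "carry_out", "kwargs": {"moves": [[[0, 0, 0.003], [0, 0, 0], -1], [[0, 0, 0.006], [0, 0, 0], -1], [[0, 0, 0.009], [0, 0, 0], -1], [[0, 0, 0.012], [0, 0, 0], -1], [[0, 0, 0.014], [0, 0, 0], -1], [[0, 0, 0.015], [0, 0, 0], -1], [[0, 0, 0.016], [0, 0, 0], -1], [[0, 0, 0.017], [0, 0, 0], -1], [[0, 0, 0.017], [0, 0, 0], -1], [[0, 0, 0.017], [0, 0, 0], -1]]}}

```text
time_s: 8.9
eef_pos: [0.4819, 0.123, 0.0467]
orientation: [-180.0, 0.0, -133.0]
ft_force: [-0.3, 1.1, -0.1]
opening: -0.0002
grip_force: 0.0
```

>>> {"fn": "carry_out", "kwargs": {"moves": [[[0, 0, 0.0005], [0, 0, 0], -1], [[0, 0, 0.001], [0, 0, 0], -1], [[0, 0, 0.0015], [0, 0, 0], -1], [[0, 0, 0.002], [0, 0, 0], -1], [[0, 0, 0.0025], [0, 0, 0], -1], [[0, 0, 0.003], [0, 0, 0], -1], [[0, 0, 0.0035], [0, 0, 0], -1], [[0, 0, 0.004], [0, 0, 0], -1], [[0, 0, 0.004], [0, 0, 0], -1], [[0, 0, 0.004], [0, 0, 0], -1]]}}

```text
time_s: 10.15
eef_pos: [0.4819, 0.123, 0.0426]
orientation: [-180.0, 0.0, -133.0]
ft_force: [-0.1, -0.8, -0.6]
opening: 0.0003
grip_force: 0.0
```

>>> {"fn": "carry_out", "kwargs": {"moves": [[[0, 0, 0.0005], [0, 0, 0], -1], [[0, 0, 0.001], [0, 0, 0], -1], [[0, 0, 0.0015], [0, 0, 0], -1], [[0, 0, 0.002], [0, 0, 0], -1], [[0, 0, 0.0025], [0, 0, 0], -1], [[0, 0, 0.003], [0, 0, 0], -1], [[0, 0, 0.003], [0, 0, 0], -1], [[0, 0, 0.003], [0, 0, 0], -1], [[0, 0, 0.003], [0, 0, 0], -1], [[0, 0, 0.003], [0, 0, 0], -1]]}}

```text
time_s: 11.4
eef_pos: [0.4819, 0.123, 0.0398]
orientation: [-180.0, 0.0, -133.0]
ft_force: [-1.9, -0.1, 5.4]
opening: 0.0002
grip_force: 2.7
```

```bash
python3 - <<'E'
from h import *
g=grab('scene')
def crop(im,x,y,w,h,s):
    return cv2.resize(im[y:y+h,x:x+w,::-1],(w*s,h*s),interpolation=cv2.INTER_NEAREST)
o=crop(g['image'],300,200,100,75,8)
p=np.array(manip.get_state()['eef_pos'])
for P,c in((p-[0,0,.008],(0,0,255)),(p+[0,0,.017],(0,255,0)),((.482,.1425,.058),(255,0,0)),((.392,.1425,.058),(255,0,255)),((.572,.1425,.058),(255,0,255))):
    q=(proj(g,P)-[300,200])*8;cv2.drawMarker(o,tuple(int(v) for v in q),c,0,16,2)
cv2.imwrite('pics/c5.png',o);print(p,manip.get_state()['ft_force'])
E
```

```text
[0.48192396 0.12301869 0.03986256] [-1.66569054 -0.95226811  6.2239586 ]
```

View pics/c5.png

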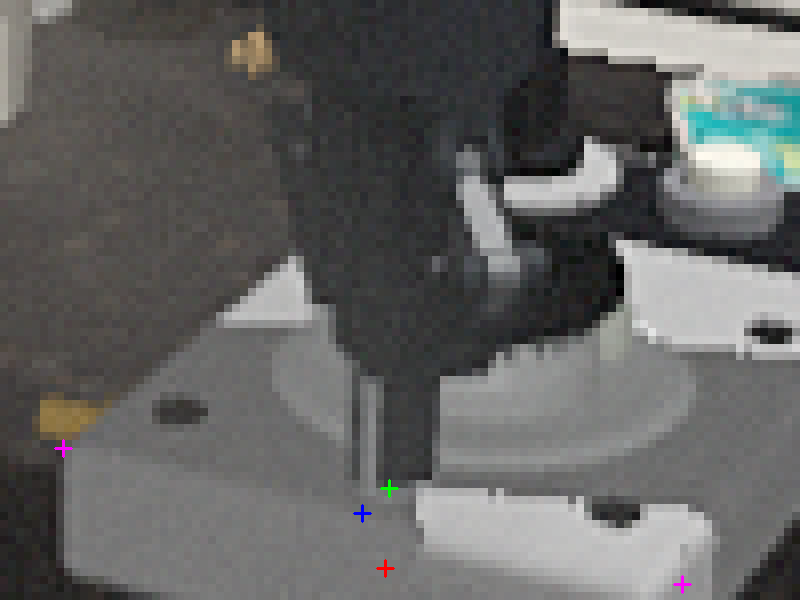

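Contact came at TCP z ≈ 0.0403 on the 58 mm plate, so the closed tip sits 17.6 mm above the TCP. I plan with that. Next I go into the gap beside the rib with the tip at about 97 mm.

>>> {"fn": "carry_out", "kwargs": {"moves": [[[0, 0, -0.03], [0, 0, 0], -1], [[0, 0, -0.06], [0, 0, 0], -1], [[0, 0, -0.064], [0, 0, 0], -1], [[0.016, -0.015, -0.064], [0, 0, 0], -1], [[0.033, -0.031, -0.064], [0, 0, 0], -1], [[0.033, -0.031, -0.064], [0, 0, 0], -1], [[0.033, -0.031, -0.052], [0, 0, 0], -1], [[0.033, -0.031, -0.044], [0, 0, 0], -1], [[0.033, -0.031, -0.04], [0, 0, 0], -1], [[0.033, -0.031, -0.04], [0, 0, 0], -1]]}}

```text
time_s: 12.7
eef_pos: [0.4817, 0.078, 0.079]
orientation: [180.0, -0.0, -133.0]
ft_force: [-0.3, 0.5, -0.5]
opening: -0.0
grip_force: 0.0
```

>>> {"fn": "carry_out", "kwargs": {"moves": [[[0, -0.002, 0], [0, 0, 0], -1], [[0, -0.004, 0], [0, 0, 0], -1], [[0, -0.006, 0], [0, 0, 0], -1], [[0, -0.008, 0], [0, 0, 0], -1], [[0, -0.01, 0], [0, 0, 0], -1], [[0, -0.011, 0], [0, 0, 0], -1], [[0, -0.012, 0], [0, 0, 0], -1], [[0, -0.013, 0], [0, 0, 0], -1], [[0, -0.014, 0], [0, 0, 0], -1], [[0, -0.014, 0], [0, 0, 0], -1]]}}

```text
time_s: 13.95
eef_pos: [0.4923, 0.0682, 0.0796]
orientation: [-180.0, 0.0, -133.0]
ft_force: [0.2, -0.4, 0.2]
opening: -0.0001
grip_force: 0.0
```

```bash
python3 - <<'E'
from h import *
F=[]
for i in range(3):
    g=grab('scene');F.append(manip.get_state()['ft_force'])
print(np.mean(F,0))
f=grab('top')
def crop(im,x,y,w,h,s):
    return cv2.resize(im[y:y+h,x:x+w,::-1],(w*s,h*s),interpolation=cv2.INTER_CUBIC)
o=np.hstack([crop(g['image'],330,200,50,60,8),crop(f['image'],302,235,50,60,8)])
cv2.imwrite('pics/c6.png',(255*(o/255.)**.5).astype(np.uint8))
E
```

```text
[-0.33242438  0.5906982   0.15594378]
```

View pics/c6.png

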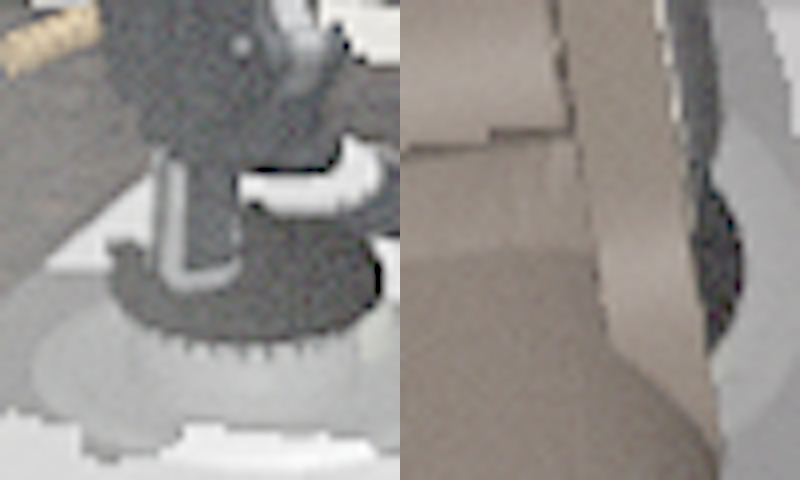

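The crop shows the closed fingertip inside the cap's left rear sector. The notch is still at the left rear (scene about (344,231)), and contact is just beginning. I turn it clockwise about the burner centre, 50° first.

>>> {"fn": "carry_out", "kwargs": {"moves": [[[-0.0008, -0.0022, 0], [0, 0, 0.0873], -1], [[-0.0014, -0.0045, 0], [0, 0, 0.1745], -1], [[-0.0017, -0.0068, 0], [0, 0, 0.2618], -1], [[-0.0019, -0.0092, 0], [0, 0, 0.3491], -1], [[-0.0019, -0.0115, 0], [0, 0, 0.4363], -1], [[-0.0017, -0.0138, 0], [0, 0, 0.5236], -1], [[-0.0012, -0.0161, 0], [0, 0, 0.6109], -1], [[-0.0006, -0.0184, 0], [0, 0, 0.6981], -1], [[0.0003, -0.0206, 0], [0, 0, 0.7854], -1], [[0.0013, -0.0227, 0], [0, 0, 0.8727], -1]]}}

```text
time_s: 15.4
eef_pos: [0.5081, 0.0519, 0.0796]
orientation: [180.0, 0.0, 176.8]
ft_force: [-0.8, 0.6, -0.5]
opening: -0.0002
grip_force: 0.4
```

```bash
cat > s.py <<'E'
from h import *
import sys
F=[]
for i in range(2):
    g=grab('scene');F.append(manip.get_state()['ft_force'])
f=grab('top');s=manip.get_state();print(np.mean(F,0).round(2),s['eef_pos'].round(4),s['orientation'].round(1),s['time_s'])
def crop(im,x,y,w,h,s):
    return cv2.resize(im[y:y+h,x:x+w,::-1],(w*s,h*s),interpolation=cv2.INTER_CUBIC)
o=np.hstack([crop(g['image'],330,200,50,60,8),crop(f['image'],302,235,50,60,8)])
cv2.imwrite('pics/%s.png'%sys.argv[1],(255*(o/255.)**.5).astype(np.uint8))
E
python3 s.py c7
```

```text
[-0.44  0.07 -0.38] [0.5079 0.0518 0.0796] [180.   -0.  177.1] 15.55
```

>>> {"fn": "carry_out", "kwargs": {"moves": [[[-0.0008, -0.0022, 0], [0, 0, 0.0873], -1], [[-0.0014, -0.0045, 0], [0, 0, 0.1745], -1], [[-0.0017, -0.0068, 0], [0, 0, 0.2618], -1], [[-0.0019, -0.0092, 0], [0, 0, 0.3491], -1], [[-0.0019, -0.0115, 0], [0, 0, 0.4363], -1], [[-0.0017, -0.0138, 0], [0, 0, 0.5236], -1], [[-0.0012, -0.0161, 0], [0, 0, 0.6109], -1], [[-0.0006, -0.0184, 0], [0, 0, 0.6981], -1], [[0.0003, -0.0206, 0], [0, 0, 0.7854], -1], [[0.0013, -0.0227, 0], [0, 0, 0.8727], -1]]}}

```text
time_s: 16.8
eef_pos: [0.5059, 0.0294, 0.0798]
orientation: [179.9, 0.0, 126.9]
ft_force: [0.8, 0.9, 0.5]
opening: 0.0
grip_force: 0.8
```

```bash
python3 s.py c8
```

```text
[0.77 0.76 0.76] [0.5057 0.0293 0.0798] [180.    0.  127.1] 16.95
```

View pics/c8.png

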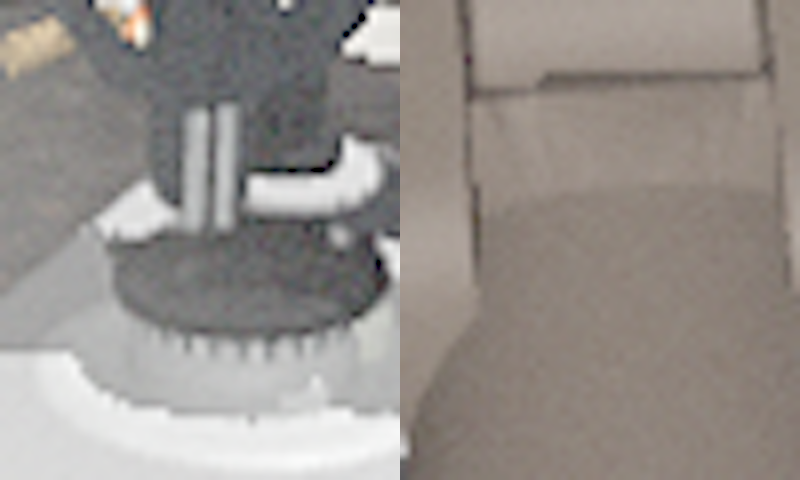

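The crop shows the tip at the cap's rear, with the notch now on its right (scene about (372,229)). The reaction is about 1.1 N. I continue with 12°, slower.

>>> {"fn": "carry_out", "kwargs": {"moves": [[[-0.0003, -0.0007, 0], [0, 0, 0.0262], -1], [[-0.0005, -0.0013, 0], [0, 0, 0.0524], -1], [[-0.0007, -0.002, 0], [0, 0, 0.0785], -1], [[-0.0009, -0.0027, 0], [0, 0, 0.1047], -1], [[-0.0011, -0.0033, 0], [0, 0, 0.1309], -1], [[-0.0013, -0.004, 0], [0, 0, 0.1571], -1], [[-0.0014, -0.0047, 0], [0, 0, 0.1833], -1], [[-0.0015, -0.0054, 0], [0, 0, 0.2094], -1], [[-0.0015, -0.0054, 0], [0, 0, 0.2094], -1], [[-0.0015, -0.0054, 0], [0, 0, 0.2094], -1]]}}

```text
time_s: 18.2
eef_pos: [0.5019, 0.0246, 0.0795]
orientation: [-180.0, -0.0, 115.0]
ft_force: [0.3, -0.4, 0.2]
opening: -0.0001
grip_force: 0.0
```

```bash
cat > n.py <<'E'
from h import *
F=[]
for i in range(4):
    g=grab('scene');F.append(manip.get_state()['ft_force'])
s=manip.get_state();y=np.radians(s['orientation'][2]);F=np.mean(F,0)
print('F',F.round(2),'push',(F[:2]@[np.sin(y),-np.cos(y)]).round(2),'yaw',s['orientation'][2],s['time_s'])
# cap outline in scene: dark rim heights (front-left rim) as drop indicator
gr=g['image'].astype(float).mean(2)
# bottom edge of dark cap vs light crown along columns
print('edge',[ (c,round(next(r+ (90-gr[r-1,c])/(gr[r,c]-gr[r-1,c]) -1 for r in range(232,262) if gr[r,c]>90),2)) for c in range(348,376,3)])
E
python3 n.py; python3 - <<'E'
from h import *
g=grab('scene');C=np.array([.482,.0425,.092])
P=pix2plane(g,(330+340/8,200+235/8),.094);d=P-C;print('prev notch',np.hypot(*d[:2]),np.degrees(np.arctan2(d[1],d[0])))
a=cv2.cvtColor(cv2.imread('pics/c8.png'),6)[:,:400] # previous edge
i=(cv2.resize(a,(50,60),interpolation=cv2.INTER_AREA)/255.)**2*255
print('prev edge',[(c,round(next(r+(90-i[r-1,c-330])/(i[r,c-330]-i[r-1,c-330])-1 for r in range(32,60) if i[r,c-330]>90)+200,2)) for c in range(348,376,3)])
E
```

```text
F [0.17 0.12 0.36] push 0.21 yaw 114.99739711484862 18.4
edge [(348, np.float64(240.39)), (351, np.float64(241.6)), (354, np.float64(242.44)), (357, np.float64(243.0)), (360, np.float64(243.67)), (363, np.float64(243.99)), (366, np.float64(243.38)), (369, np.float64(242.95)), (372, np.float64(242.4)), (375, np.float64(233.78))]
prev notch 0.030965892618668087 -120.51483143741322
prev edge [(348, np.float64(240.14)), (351, np.float64(241.22)), (354, np.float64(241.56)), (357, np.float64(242.18)), (360, np.float64(243.03)), (363, np.float64(243.19)), (366, np.float64(242.04)), (369, np.float64(241.75)), (372, np.float64(240.98)), (375, np.float64(239.33))]
```

The push force fell away, and the cap's edge on the electrode side sank about 1.4 px (about 3 mm), so it seems to have dropped. I back off, rise and check.

>>> {"fn": "carry_out", "kwargs": {"moves": [[[0, 0.002, 0], [0, 0, 0], -1], [[0, 0.005, 0], [0, 0, 0], -1], [[0, 0.005, -0.02], [0, 0, 0], -1], [[0, 0.005, -0.05], [0, 0, 0], -1], [[0, 0.005, -0.08], [0, 0, 0], -1], [[0.02, 0.002, -0.08], [0, 0, 0], -1], [[0.025, -0.005, -0.08], [0, 0, 0], -1], [[0.025, -0.01, -0.08], [0, 0, 0], -1], [[0.025, -0.01, -0.08], [0, 0, 0], -1], [[0.025, -0.01, -0.08], [0, 0, 0], -1]]}}

```text
time_s: 19.7
eef_pos: [0.4824, 0.0429, 0.1592]
orientation: [-180.0, -0.0, 115.0]
ft_force: [-0.2, -0.6, -0.1]
opening: -0.0001
grip_force: 0.0
```

```bash
python3 n.py; python3 s.py c9; python3 - <<'E'
import cv2
a=cv2.imread('pics/c9.png')[:,:400];b=cv2.imread('pics/c8.png')[:,:400]
import numpy as np;cv2.imwrite('pics/c10.png',np.hstack([a,b]))
E
```

```text
F [ 0.19 -0.15 -0.23] push 0.11 yaw 114.97842435012345 19.9
edge [(348, np.float64(240.26)), (351, np.float64(241.58)), (354, np.float64(242.46)), (357, np.float64(242.99)), (360, np.float64(243.63)), (363, np.float64(244.13)), (366, np.float64(243.41)), (369, np.float64(242.87)), (372, np.float64(242.36)), (375, np.float64(233.64))]
[-0.36  0.44  0.39] [0.4825 0.0431 0.1595] [-180.   -0.  115.] 20.05
```

View pics/c10.png

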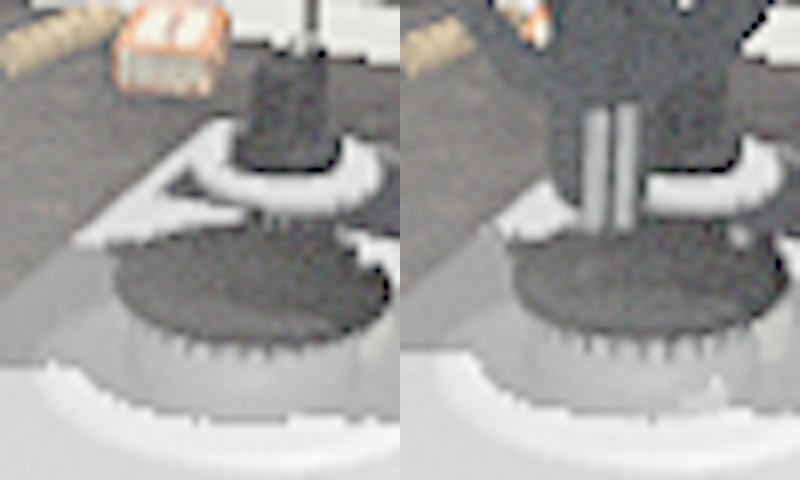

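The right (electrode) side of the cap sits visibly lower and the cap is flat, compared with the earlier picture beside it. Next I press on the boss; when home its top is at 99 mm, so contact should come near TCP z 0.081.

>>> {"fn": "carry_out", "kwargs": {"moves": [[[0, 0, 0.02], [0, 0, 0], -1], [[0, 0, 0.04], [0, 0, 0], -1], [[0, 0, 0.06], [0, 0, 0], -1], [[0, 0, 0.07], [0, 0, 0], -1], [[0, 0, 0.074], [0, 0, 0], -1], [[0, 0, 0.076], [0, 0, 0], -1], [[0, 0, 0.0765], [0, 0, 0], -1], [[0, 0, 0.077], [0, 0, 0], -1], [[0, 0, 0.0775], [0, 0, 0], -1], [[0, 0, 0.0775], [0, 0, 0], -1]]}}

```text
time_s: 21.3
eef_pos: [0.4825, 0.0431, 0.0822]
orientation: [180.0, 0.0, 115.0]
ft_force: [0.5, -0.6, -0.0]
opening: 0.0002
grip_force: 0.0
```

>>> {"fn": "carry_out", "kwargs": {"moves": [[[0, 0, 0.0003], [0, 0, 0], -1], [[0, 0, 0.0006], [0, 0, 0], -1], [[0, 0, 0.0009], [0, 0, 0], -1], [[0, 0, 0.0012], [0, 0, 0], -1], [[0, 0, 0.0015], [0, 0, 0], -1], [[0, 0, 0.0018], [0, 0, 0], -1], [[0, 0, 0.002], [0, 0, 0], -1], [[0, 0, 0.002], [0, 0, 0], -1], [[0, 0, 0.002], [0, 0, 0], -1], [[0, 0, 0.002], [0, 0, 0], -1]]}}

```text
time_s: 22.55
eef_pos: [0.4828, 0.0432, 0.0808]
orientation: [179.9, 0.0, 115.0]
ft_force: [-2.4, 0.5, 6.1]
opening: -0.0001
grip_force: 3.0
```

Contact came right at the home height, with 6 N. I press a little more, then lift.

>>> {"fn": "carry_out", "kwargs": {"moves": [[[0, 0, 0.0004], [0, 0, 0], -1], [[0, 0, 0.0008], [0, 0, 0], -1], [[0, 0, 0.001], [0, 0, 0], -1], [[0, 0, 0.001], [0, 0, 0], -1], [[0, 0, 0.001], [0, 0, 0], -1], [[0, 0, 0.001], [0, 0, 0], -1], [[0, 0, 0.001], [0, 0, 0], -1], [[0, 0, 0.001], [0, 0, 0], -1], [[0, 0, 0.001], [0, 0, 0], -1], [[0, 0, 0.001], [0, 0, 0], -1]]}}

```text
time_s: 23.8
eef_pos: [0.4834, 0.0432, 0.0808]
orientation: [179.9, 0.1, 115.0]
ft_force: [-2.4, 0.3, 11.8]
opening: -0.0003
grip_force: 5.7
```

>>> {"fn": "carry_out", "kwargs": {"moves": [[[0, 0, -0.002], [0, 0, 0], -1], [[0, 0, -0.005], [0, 0, 0], -1], [[0, 0, -0.02], [0, 0, 0], -1], [[0, 0, -0.05], [0, 0, 0], -1], [[0, 0, -0.08], [0, 0, 0], -1], [[-0.04, -0.03, -0.08], [0, 0, 0], -1], [[-0.08, -0.06, -0.08], [0, 0, 0], -1], [[-0.1195, -0.0885, -0.08], [0, 0, 0], -1], [[-0.1195, -0.0885, -0.08], [0, 0, 0], -1], [[-0.1195, -0.0885, -0.08], [0, 0, 0], -1]]}}

```text
time_s: 25.05
eef_pos: [0.4529, -0.1025, 0.1596]
orientation: [180.0, -0.0, 114.9]
ft_force: [0.1, 0.4, 0.2]
opening: 0.0004
grip_force: 0.0
```

```bash
python3 n.py; python3 - <<'E'
from h import *
print(manip.get_state()['eef_pos'])
f=grab('top')
for l in('igniter','gas_knob','burner_cap'):
  for c in('top','scene'):
    ff=f if c=='top' else grab('scene')
    for r in manip.outline_of(l,c)[:1]:
        ys,xs=np.nonzero(r['pixels']);z={'igniter':.076,'gas_knob':.102,'burner_cap':.091}[l];print(l,c,r['score'],xs.mean(),ys.mean(),pix2plane(ff,(xs.mean(),ys.mean()),z))
E
```

```text
F [-0.14 -0.22 -0.21] push -0.22 yaw 115.09801789555011 25.25
edge [(348, np.float64(240.51)), (351, np.float64(241.53)), (354, np.float64(242.39)), (357, np.float64(243.04)), (360, np.float64(243.62)), (363, np.float64(244.05)), (366, np.float64(243.01)), (369, np.float64(242.88)), (372, np.float64(242.33)), (375, np.float64(232.06))]
[ 0.45297268 -0.10159551  0.15919473]
igniter scene 0.43 389.88 220.44 [ 0.45830131 -0.09853734  0.076     ]
gas_knob top 0.61 333.99057610241823 269.23239687055474 [0.47784506 0.02874245 0.102     ]
gas_knob scene 0.63 365.4527027027027 215.25 [ 0.50510817 -0.04201471  0.102     ]
burner_cap top 0.64 328.3689700130378 268.496740547588 [0.48066342 0.04257946 0.091     ]
burner_cap scene 0.89 308.8 293.7766233766234 [0.47486253 0.33626999 0.091     ]
```

>>> {"fn": "carry_out", "kwargs": {"moves": [[[0, 0, 0.02], [0, 0, 0], -1], [[0, 0, 0.04], [0, 0, 0], -1], [[0, 0, 0.06], [0, 0, 0], -1], [[0, 0, 0.08], [0, 0, 0], -1], [[0, 0, 0.09], [0, 0, 0], -1], [[0, 0, 0.094], [0, 0, 0], -1], [[0, 0, 0.097], [0, 0, 0], -1], [[0, 0, 0.1], [0, 0, 0], -1], [[0, 0, 0.1015], [0, 0, 0], -1], [[0, 0, 0.1015], [0, 0, 0], -1]]}}

```text
time_s: 27.0
eef_pos: [0.4532, -0.1027, 0.0581]
orientation: [180.0, 0.0, 115.0]
ft_force: [-0.6, 0.9, 4.2]
opening: 0.0001
grip_force: 1.7
```

>>> {"fn": "carry_out", "kwargs": {"moves": [[[0, 0, 0.0007], [0, 0, 0], -1], [[0, 0, 0.0014], [0, 0, 0], -1], [[0, 0, 0.0021], [0, 0, 0], -1], [[0, 0, 0.0028], [0, 0, 0], -1], [[0, 0, 0.0035], [0, 0, 0], -1], [[0, 0, 0.0042], [0, 0, 0], -1], [[0, 0, 0.0045], [0, 0, 0], -1], [[0, 0, 0.0045], [0, 0, 0], -1], [[0, 0, 0.0045], [0, 0, 0], -1], [[0, 0, 0.0045], [0, 0, 0], -1]]}}

```text
time_s: 28.25
eef_pos: [0.4533, -0.1027, 0.0555]
orientation: [179.9, 0.1, 115.0]
ft_force: [-6.6, 1.6, 22.1]
opening: 0.0003
grip_force: 11.4
```

The stop at 22 N after only about 3 mm with a side force suggests that either the tip's corner rests on the collar round the button or the knuckles touch the knob (the closing line points towards it). I lift, turn the closing line away from the knob, and measure the button clear of the arm.

>>> {"fn": "carry_out", "kwargs": {"moves": [[[0, 0, -0.005], [0, 0, 0], -1], [[0, 0, -0.03], [0, 0, 0], -1], [[0, 0, -0.08], [0, 0, 0], -1], [[0, 0, -0.12], [0, 0, -0.15], -1], [[0.05, 0.014, -0.12], [0, 0, -0.3], -1], [[0.1, 0.028, -0.12], [0, 0, -0.48], -1], [[0.15, 0.042, -0.12], [0, 0, -0.66], -1], [[0.2, 0.056, -0.12], [0, 0, -0.84], -1], [[0.25, 0.07, -0.12], [0, 0, -1.0], -1], [[0.293, 0.0815, -0.12], [0, 0, -1.134], -1]]}}

```text
time_s: 29.5
eef_pos: [0.4017, 0.199, 0.1724]
orientation: [-180.0, -0.1, -179.7]
ft_force: [0.6, 0.8, -0.7]
opening: -0.0
grip_force: 0.0
```

```bash
python3 - <<'E'
from h import *
f=grab('top');g=grab('scene');s=manip.get_state();print(s['eef_pos'],s['orientation'],s['time_s'])
old=cv2.imread('pics/top0.png')[:,:,::-1].astype(int)
d=np.abs(f['image'].astype(int)-old).mean(2)
print('knob diff',d[238:265,374:402].max(),d[238:265,374:402].mean(),'btn diff',d[270:290,378:398].max())
gr=f['image'].astype(int).mean(2).astype(int)
print(gr[267:292,376:402])
gs=g['image'].astype(int).mean(2).astype(int);print(gs[209:236,380:408])
E
```

```text
[0.40150102 0.20051565 0.17214241] [ 1.79985365e+02 -1.07181114e-01 -1.79617893e+02] 29.6
knob diff 18.666666666666668 6.714285714285714 btn diff 12.666666666666666
[[ 44  44  40  37  44  45  43  43  39  39  44  43  42  39  43  42  45  39
   44  48  39  42  45  44  43 133]
 [ 45  43  42  41  44  40  46  42  41  43  49  50  42  47  43  37  41  42
   42  41  39  46  37  46  46 134]
 [ 44  42  41  39  46  40  49  45  46  43  42  40  39  45  38  47  45  36
   41  44  48  43  41  42  40 135]
 [ 45  46  43  46  45  46  42  43  41  47  54  60  61  54  27  39  42  44
   38  44  44  45  46  41  38 133]
 [ 45  41  41  41  44  45  39  34  77  89  93 112 107  92  82  53  41  42
   46  41  42  43  45  42  39 135]
 [ 43  45  41  41  41  39  57  89 128 130 130 119 116 117 129 109  79  52
   46  43  43  44  38  47  39 136]
 [ 44  46  46  46  39  42 112 136 129 120 130 102 114  85 117 128 126  88
   39  43  43  44  43  46  48 138]
 [ 45  44  41  43  32  95 132 129 121 119 161 169 178 151 132 124 131 129
   58  47  47  36  47  42  42 135]
 [ 40  47  42  43  68 131 131 129 123 184 202 204 203 203 199 1
[... 4250 characters left out ...]
157  75  41  26  23  16  28  35  34  31  46  50  46  45  34  35  41  43
   37  48  37  42  47  39  43  39  41  44]
 [198 185 186 188 155 151  75  59  25  23  30  31  28  28  37  41  35  44
   45  39  48  49  43  37  37  45  43  41]
 [199 200 204 205 194 196 183 184 185 150 149  77  63  35  30  20  30  39
   38  33  40  39  44  34  49  34  43  36]
 [197 197 196 195 196 197 196 201 203 190 196 185 185 188 151 155  61  56
   30  22  28  30  31  38  39  37  40  25]
 [199 195 196 196 192 193 193 194 192 195 199 201 205 203 194 195 180 188
  189 154 153  77  66  31  18  27  17  54]
 [200 198 195 193 192 191 195 193 193 195 197 194 196 196 197 200 202 203
  204 195 198 184 187 188 156 109  96 177]]
```

The knob picture is unchanged. The button centre (387.8,278.6) gives (0.4547,-0.102). I'll press with the tool tilted 15°, leaning away from the knob, so that only the tip's lower edge bears on the middle of the button.

>>> {"fn": "carry_out", "kwargs": {"moves": [[[-0.01, -0.045, 0], [0, -0.04, 0], -1], [[-0.02, -0.09, 0], [0, -0.08, 0], -1], [[-0.03, -0.14, 0], [0, -0.13, 0], -1], [[-0.04, -0.19, 0], [0, -0.18, 0], -1], [[-0.05, -0.24, 0], [0, -0.22, 0], -1], [[-0.06, -0.28, 0], [0, -0.262, 0], -1], [[-0.067, -0.302, 0], [0, -0.262, 0], -1], [[-0.067, -0.302, 0.03], [0, -0.262, 0], -1], [[-0.067, -0.302, 0.06], [0, -0.262, 0], -1], [[-0.067, -0.302, 0.06], [0, -0.262, 0], -1]]}}

```text
time_s: 30.85
eef_pos: [0.4669, -0.1046, 0.1101]
orientation: [179.9, 14.7, 179.9]
ft_force: [0.0, 0.6, 0.9]
opening: -0.0001
grip_force: 0.0
```

```bash
python3 - <<'E'
from h import *
from scipy.spatial.transform import Rotation as R
s=manip.get_state();r=R.from_euler('xyz',s['orientation'],degrees=True).as_matrix();p=s['eef_pos'];print(p,s['orientation'],s['time_s'],'\n',r.round(4))
for sx in(1,-1):print('edge',p+r@[sx*.011,0,-.0182])
q=np.array([.4685,-.102,.0635]);print('to above in tool',r.T@(q-p),'down10mm',r.T@[0,0,-.01])
E
```

```text
[ 0.46694685 -0.10456848  0.11006572] [179.91124817  14.66910746 179.85979156] 30.85 
 [[-9.674e-01  2.100e-03  2.532e-01]
 [ 2.400e-03  1.000e+00  9.000e-04]
 [-2.532e-01  1.500e-03 -9.674e-01]]
edge [ 0.45169648 -0.10455935  0.12488686]
edge [ 0.47297931 -0.10461144  0.13045806]
to above in tool [0.01029569 0.00250188 0.04544354] down10mm [ 2.53236380e-03 -1.49852009e-05  9.67403272e-03]
```

>>> {"fn": "carry_out", "kwargs": {"moves": [[[0.001, 0.0025, 0.004], [0, 0, 0], -1], [[0.003, 0.0025, 0.012], [0, 0, 0], -1], [[0.005, 0.0025, 0.02], [0, 0, 0], -1], [[0.0065, 0.0025, 0.028], [0, 0, 0], -1], [[0.0081, 0.0025, 0.036], [0, 0, 0], -1], [[0.009, 0.0025, 0.04], [0, 0, 0], -1], [[0.0098, 0.0025, 0.0435], [0, 0, 0], -1], [[0.0103, 0.0025, 0.0454], [0, 0, 0], -1], [[0.0103, 0.0025, 0.0454], [0, 0, 0], -1], [[0.0103, 0.0025, 0.0454], [0, 0, 0], -1]]}}

```text
time_s: 32.1
eef_pos: [0.4716, -0.1021, 0.0668]
orientation: [-180.0, 15.0, 180.0]
ft_force: [0.5, -1.5, 0.2]
opening: 0.0002
grip_force: 0.0
```

>>> {"fn": "carry_out", "kwargs": {"moves": [[[0.0003, 0, 0.001], [0, 0, 0], -1], [[0.0005, 0, 0.002], [0, 0, 0], -1], [[0.0008, 0, 0.003], [0, 0, 0], -1], [[0.001, 0, 0.0039], [0, 0, 0], -1], [[0.0013, 0, 0.0048], [0, 0, 0], -1], [[0.0014, 0, 0.0053], [0, 0, 0], -1], [[0.0015, 0, 0.0058], [0, 0, 0], -1], [[0.0015, 0, 0.0058], [0, 0, 0], -1], [[0.0015, 0, 0.0058], [0, 0, 0], -1], [[0.0015, 0, 0.0058], [0, 0, 0], -1]]}}

```text
time_s: 33.35
eef_pos: [0.4716, -0.1021, 0.0607]
orientation: [-180.0, 15.0, 180.0]
ft_force: [-1.3, -0.3, 2.9]
opening: -0.0
grip_force: 1.7
```

>>> {"fn": "carry_out", "kwargs": {"moves": [[[0.0002, 0, 0.0006], [0, 0, 0], -1], [[0.0003, 0, 0.0012], [0, 0, 0], -1], [[0.0005, 0, 0.0018], [0, 0, 0], -1], [[0.0006, 0, 0.0024], [0, 0, 0], -1], [[0.0008, 0, 0.003], [0, 0, 0], -1], [[0.0009, 0, 0.0035], [0, 0, 0], -1], [[0.001, 0, 0.0039], [0, 0, 0], -1], [[0.001, 0, 0.0039], [0, 0, 0], -1], [[0.001, 0, 0.0039], [0, 0, 0], -1], [[0.001, 0, 0.0039], [0, 0, 0], -1]]}}

```text
time_s: 34.6
eef_pos: [0.4718, -0.1022, 0.0579]
orientation: [-180.0, 15.1, 180.0]
ft_force: [-7.9, 0.9, 15.7]
opening: -0.0001
grip_force: 7.7
```

15.7 N is well above the 5 N the button needs, but the travel seems short. I check in the scene camera's pixels whether the white top has sunk.

```bash
python3 - <<'E'
from h import *
g=grab('scene');s=manip.get_state();print(s['ft_force'],s['eef_pos'])
gs=g['image'].astype(int).mean(2).astype(int);print(gs[207:236,380:402])
B=[.4547,-.102]
for z in(.076,.070):print(z,proj(g,B+[z]).round(2),'near edge',proj(g,[B[0]-.0039,B[1]+.0113,z]).round(2))
e=s['eef_pos']+np.array([-.0153,0,.0148]);print('tip edge ends',[proj(g,e+[0,d,0]).round(1) for d in(-.0075,0,.0075)])
f=grab('top');print(f['image'].astype(int).mean(2).astype(int)[268:292,376:402])
E
```

```text
[-7.24564072  1.81550596 15.85485502] [ 0.47178804 -0.10217955  0.05787794]
[[158 150 218 218 218 234 122  68  36  43  47  46  48  46  40  31  19 192
  217 208 203 200]
 [ 39  31 156 156 154 155 133  79  38  32  38  44  42  32  38  20 199 222
  214 205 204 203]
 [ 59  53  47  29 109  92 118  64  41  39  38  39  29  32  39  67 186 179
  173 179 206 208]
 [ 63  59  52  75 195 154  88  40  42  61  44  43  51 114  95 107 162 152
  155 152 167 162]
 [ 55  54  49 122 214 154  77  31  40  49  46  40  74 135 110 123 140 140
  142 135 139 156]
 [ 56  49  44 152 197 133  60  41  45  38  40  24  93 129 114 130 116 116
  111 113 131 150]
 [ 43  41  42 124 173 107  41  38  40  45  36  42 121 106 143 161 159 142
  125 113 114 109]
 [ 47  42  39  81 150  67  40  42  39  41  31  90 131  72 146 163 172 167
  142 119 116 114]
 [ 53  50  55 107 125  52  27  39  38  41  18 123 128  79 127 135 147 145
  135 117 116 121]
 [ 50  55  57 111  92  47  32  57  44  36  40 130 114 133 169 162 138 119
  114 121 119 120]
 [ 34  41  45 129  57  32  26  53  32  34  88 125 115 166 186 186 168 145
  133 129 125 118]
 
[... 3145 characters left out ...]
57 69 67 68 56 44 37 23 24
  27 26]
 [25 17 21 28 25 49 60 30 27 32 34 28 29 35 28 33 38 59 76 69 69 62 54 39
  39 25]
 [18 12 20 31 38 70 42 27 28 31 31 27 33 29 23 30 31 33 40 53 63 69 77 68
  64 53]
 [17 20 27 32 57 54 42 25 28 26 30 30 29 36 28 32 31 29 30 31 34 42 61 75
  70 80]
 [19 20 23 42 63 34 69 33 28 29 28 34 32 36 33 33 28 29 39 26 31 29 35 32
  47 63]
 [18 25 28 55 41 41 22 34 30 30 31 31 30 38 38 35 37 31 32 31 28 29 28 31
  24 33]
 [ 9 26 28 52 32 32 25 31 31 25 30 34 36 31 36 35 35 36 32 29 36 32 28 26
  28 35]
 [13 26 47 43 37 29 35 27 28 33 33 28 37 37 39 39 31 38 38 38 36 28 34 29
  28 30]
 [13 32 55 40 38 28 37 29 27 30 36 38 35 31 34 38 34 39 37 27 34 40 42 33
  36 31]]
```

Pressed, the white top's near edge is at row 224.2, the value predicted for 6 mm in (222.0 released), so the button is right in. I let go, retreat and check.

>>> {"fn": "carry_out", "kwargs": {"moves": [[[-0.001, 0, -0.004], [0, 0, 0], -1], [[-0.003, 0, -0.012], [0, 0, 0], -1], [[-0.008, 0, -0.03], [0, 0, 0], -1], [[-0.018, 0, -0.07], [0, 0, 0], -1], [[-0.026, 0, -0.1], [0, 0.05, 0], -1], [[-0.026, 0.05, -0.12], [0, 0.1, 0], -1], [[0.0, 0.1, -0.12], [0, 0.15, 0], -1], [[0.03, 0.15, -0.12], [0, 0.2, 0], -1], [[0.05, 0.2, -0.12], [0, 0.26, 0], -1], [[0.05, 0.25, -0.12], [0, 0.26, 0], -1]]}}

```text
time_s: 35.95
eef_pos: [0.391, 0.1492, 0.1588]
orientation: [-179.9, -0.0, 180.0]
ft_force: [0.5, -0.5, 0.9]
opening: -0.0004
grip_force: 0.0
```

>>> {"fn": "carry_out", "kwargs": {"moves": [[[0, 0.03, 0], [0, 0, 0], -1], [[0, 0.06, 0], [0, 0, 0], -1], [[0, 0.09, 0], [0, 0, 0], -1], [[0, 0.12, 0], [0, 0, 0], -1], [[0, 0.12, 0], [0, 0, 0], -1], [[0, 0.12, 0], [0, 0, 0], -1], [[0, 0.12, 0], [0, 0, 0], -1], [[0, 0.12, 0], [0, 0, 0], -1], [[0, 0.12, 0], [0, 0, 0], -1], [[0, 0.12, 0], [0, 0, 0], -1]]}}

```text
time_s: 37.2
eef_pos: [0.3924, 0.2677, 0.1596]
orientation: [180.0, 0.1, 179.9]
ft_force: [0.3, 0.0, -0.2]
opening: 0.0003
grip_force: 0.0
```

```bash
python3 n.py; python3 - <<'E'
from h import *
f=grab('top');print(manip.get_state()['eef_pos'])
old=cv2.imread('pics/top0.png')[:,:,::-1].astype(int);d=np.abs(f['image'].astype(int)-old).mean(2)
print('knob',d[238:265,374:402].max(),'btn',d[270:290,378:398].max(),'tin',d[240:290,425:475].max(),'small cap',d[238:268,250:280].max())
print(f['image'].astype(int).mean(2).astype(int)[250:287,310:350])
E
```

```text
F [ 0.29  0.79 -0.05] push 0.79 yaw 179.96441571944078 37.4
edge [(348, np.float64(240.63)), (351, np.float64(241.48)), (354, np.float64(242.45)), (357, np.float64(243.05)), (360, np.float64(243.71)), (363, np.float64(242.65)), (366, np.float64(243.53)), (369, np.float64(243.78)), (372, np.float64(271.0)), (375, np.float64(234.61))]
[0.39236728 0.2679273  0.15950258]
knob 19.666666666666668 btn 15.0 tin 20.0 small cap 49.333333333333336
[[164 164 163 ... 165 165 165]
 [167 168 166 ... 163 161 165]
 [167 167 178 ... 164 164 164]
 ...
 [176 195 197 ... 194 184 171]
 [ 99 190 197 ... 185 169 171]
 [ 95 167 190 ... 171 172 172]]
```

```bash
python3 - <<'E'
from h import *
f=grab('top');gr=f['image'].astype(float).mean(2)
C=np.array([.482,.0425,.091])
for r in(.034,.037):
    v=[]
    for a in range(-180,180,5):
        q=proj(f,C+[r*np.cos(np.radians(a)),r*np.sin(np.radians(a)),0]).astype(np.float32)
        v.append((a,int(cv2.getRectSubPix(gr.astype(np.float32),(1,1),tuple(map(float,q)))[0,0])))
    print(r,[x for x in v if x[1]>75])
E
```

```text
0.034 [(-135, 139), (-130, 129), (-125, 108)]
0.037 [(-140, 92), (-135, 199), (-130, 174), (-125, 116)]
```

The only bright gap in the cap's rim is at about -132°, with the white electrode in it. The cap is home, and the button and knob match the first picture.

```bash
python3 -c "
from rig import manip
print(manip.close_job())"
```

```text
the job is handed in; nothing more can be done
None
```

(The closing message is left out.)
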